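Stone the mould's face, close it, pin it and hold it shut

ROBOT

A 7-joint arm with a two-finger parallel gripper is mounted at the origin on a cart in front of the work surface, level with it; the furniture and walls round the work are solid. World frame = base frame: x ahead of the robot, y to its left, z up, the work surface at z = 0. Lengths are in m, angles in rad, forces in N, time in s.
With the tool pointing down it reaches from about 0.4 to 0.85 m from the base axis. Payload 10.4 kg.
Tool frame: the origin (TCP) lies on the centre line of the jaws, within the pads' length; the fingertips stand 11 mm ahead of it and the grasp point (between the pads) lies 8 mm behind it (tip_reach is the distance from the TCP to the fingertips, in m); z points along the fingers, y is the line along which they close (so a half turn about z gives the same grasp; the last joint's range is limited). The gripper opens to 85 mm and grips with 20 to 120 N. Pads are 22 mm wide; open, the fingers measure 114 mm over their backs; the gripper's body (76 mm by 85 mm) begins 54 mm behind the grasp point. The pads swing forward as they close: fully open they stand 13 mm farther back than shut.
Start: joints at [1.256, 0.332, -0.065, 1.46, 0.022, 1.35, -0.088], TCP at [0.18, -0.599, 0.213] pointing down, gripper open.
Joint ranges: [-2.6, 2.6], [-0.5, 2.12], [-1.47, 1.34], [0.16, 2.42], [-1.27, 4.41], [0.06, 2.06], [-2.6, 2.6]. Speed limits (rad/s): [2.22, 2.22, 2.79, 2.79, 3.14, 3.14, 3.14].

INTERFACE

Orientations are given as a unit quaternion [x, y, z, w].
In Python, from workcell import get_obs, camera, hand_in, tip_reach gives the robot as it stands. The module is installed in compiled form; this text tells all that it offers.
- The arm moves only by the tool move_arm, never from a script. Its argument "plan" is a list of rows, each an object with "delta_pos": the shift along the tool's x, y, z in m, a list of three; "turn": the turn, a rotation vector about the tool's x, y, z in rad, a list of three; "fingers": the closure, from 0 (fully open) to 1 (shut). A call has 1 to 12 rows; each row is the pose to reach, as a shift and turn from the pose commanded when the call began, along the tool's axes at that moment; what a row does not reach only later rows make up. A row lasts 1/8 s, in which the tool goes at most 62.5 mm and 10.7 degrees, less where a joint would pass 70% of its speed; a pose out of reach is approached as far as the arm can. A call with a gripper value outside its range is refused whole. The fingers move at their own pace and stop on an object; "force" is the grip in N (left out, the last holds). Time passes only in rows, so rows that repeat a pose let the fingers close. It gives the time, the measured TCP pose, the force, the opening and the grip force at its end, in the units of the state.
- get_obs(): the state, without advancing time (a new reading comes with each control period).
- camera(name): name is "scene" or "side" or "wrist"; returns a dict with "color" (480x640x3 uint8, red, green, blue), "range_z" (480x640 float32, m along the optical axis (not along the pixel's ray), 0 where there is no reading), "fx", "fy", "cx", "cy" (pixels), "R" (3x3) and "t" (3): a world point X has camera coordinates R X + t; the wrist camera has in their place "tool_from_camera" (4x4, takes a point from camera to tool coordinates, whose origin is the TCP and whose axes are the flange's). Camera axes: x right, y down, z forward; pixel columns grow to the right and rows downward; lengths in m; the calibration is good to about 2 mm. A picture is of the moment at which its call begins: read the wrist's pose just before it.
- hand_in(): hands the job in; it is judged then, once.
The state is a dict: "clock": time; "joint_pos": joint angles; "joint_velocities": joint speeds; "tau": joint torques, N m; "position": TCP position; "ee_rot": TCP orientation; "ft_force": force on the tool from outside, world axes, zero at the start; "torque": the same for the moment, N m; "grip_width": opening from 0.0 (shut) to 1.0 (fully open); "grasp_force": force on a finger pad.
Only numpy, scipy, OpenCV 4.12 (cv2) and the standard library are available. Lean on these libraries where they do the work, as an engineer would, in place of code of your own. Each camera call takes 0.05 s, during which the arm holds its last target. There are 200 camera calls.

TASK

Get the casting mould closed: with the whetstone held flat and lengthwise on the front strip of the lower half's face, make one slow stroke under light, steady pressure from the strip's left end to its right end, then lay the stone flat on the bench away from the mould. Fold the hinged upper half down, then push the steel pin from its wooden rest down through the holes of both front lugs until its collar presses the upper half fully shut against its rubber buffers. Finish while still gripping the pin and pressing down on it (let go and the mould springs ajar), and leave the chisel, the goggles and the hammer where they are.

Things in the scene. Friction and masses are not known exactly. Their poses are not given: they have to be found in the camera images.
- mould: lower half of the plain aluminium clamshell mould, fixed to the bench: block 130 (x) x 220 (y) x 45 mm high, shallow cavity in its upper face. Origin: centre of its underside; z up, x away from the robot towards the hinge, y left along the hinge. In front (-x) a lug 36 mm wide, 44 mm long stands out, its top level with the face
- front_land (a point): middle of the front strip of the lower half's upper face, the strip to be stoned: flat, 40 mm wide (mould x), 220 mm long (mould y), 45 mm above the bench; left end at y = +110, right end at -110 mm. With the stone's end level with the strip's end, its middle is at y = +35 or -35 mm. Axes as the mould's
- lug_hole (a point): centre of the mouth of the round hole in the lower half's front lug, at the face's level (45 mm above the bench); hole 14 mm wide, vertical, through the whole 45 mm; axes as the mould's
- lid (a joint): opening angle of the upper half (rad): 0 fully shut, 1.57 upright; starts at 1.35 to 1.75. It stays where left above about 1.0 rad and sinks shut below that. Two sprung rubber buffers under its front corners keep it 0.02 to 0.04 rad ajar (3 to 6 mm at the lug); pressing it fully shut takes 5 to 9 N down on the lug; it springs ajar when let go
- lid_hinge (a point): middle of the hinge line, 71 mm behind the mould's middle, 45 mm above the bench. Its axes turn with the upper half: y along the hinge, -x from hinge to lug. Upper half: plate 130 x 220 x 22 mm, 0.5 kg, from 6 to 136 mm off the hinge; its lug, 44 mm wide, 14 mm thick (0 to 14 mm above the hinge line when shut), from 136 to 180 mm
- lid_hole (a point): centre of the hole in the upper half's lug, on the lug's upper (outer) side, 160 mm from the hinge; hole 14 mm wide through 14 mm; in line with the lower hole when shut
- pin: loose steel locking pin, 0.12 kg, 84 mm long, upright in the rest. Origin: lower tip of the shank; z along the pin to its head. Shank 11 mm thick, 42 mm long with a tapered tip; then a collar 32 mm wide from 42 to 48 mm; then a round knob 24 mm wide from 48 to 84 mm, to grip
- pin_tip (a point): lower tip of the pin's shank; same point as the pin's origin. With the collar on the shut upper half the tip is 28 mm below the face of the lower half
- pin_rest: fixed wooden block 70 x 70 x 50 mm with a 15 mm hole in its top, in which the pin stands with its collar on the block. Origin: centre of its underside
- whetstone: loose grey whetstone, 48 (x) x 150 (y) x 24 mm high, lying flat on the bench to the left of the mould. Origin: centre of its underside; y along its length, z up
- chisel_1: bystander: point chisel 172 mm long lying on the bench near its front edge; not to be moved
- safety_goggles: bystander: safety goggles 144 x 133 x 48 mm on the bench behind and to the left; not to be moved
- club_hammer: bystander: club hammer 176 mm tall, standing on its head with the handle up, behind and to the right; not to be moved

How it is judged:
By the outcome, as a careful person would: the job done as asked, in the order asked, and still so for the second after the job is handed in, while the arm keeps its last pose, push and grip.
It also fails if it takes over 72 s, if anything falls off the work surface, if the arm or the gripper's body presses on something with over 40 N, if the wrist force passes 120 N, or if a joint passes its speed limit or range.

## Working session

There is one attempt and no reset: what is moved stays moved. The work goes in short steps, Python scripts to look and compute and a tool call to move; the robot and the scene stay as the last step left them, time stands still between calls to the robot, and variables do not carry over. Pictures are saved under pics/ and viewed, at most 10 in all, crops included, and the job is handed in when it is done.

Besides the shell and the picture viewer there is one more tool, called after "Request:" as name(argument=value, ...) on one line, values as JSON. move_arm: Moves the arm, as the interface text tells. Its arguments: {"type":"object","properties":{"plan":{"type":"array","items":{"type":"object","properties":{"delta_pos":{"type":"array","items":{"type":"number"}},"turn":{"type":"array","items":{"type":"number"}},"fingers":{"type":"number"}}}},"force":{"type":"number"}},"required":["plan"]}

```bash
mkdir -p pics
cat > h.py <<'E'
import numpy as np, cv2
from workcell import get_obs, camera, hand_in, tip_reach
from scipy.spatial.transform import Rotation as Ro
def snap(n):
    o=get_obs(); c=camera(n); return o,c
def world(o,c):
    """HxWx3 world points from range image"""
    z=c["range_z"]; v,u=np.mgrid[:480,:640]
    P=np.stack([(u-c["cx"])/c["fx"]*z,(v-c["cy"])/c["fy"]*z,z],-1)
    if "R" in c: W=(P-np.array(c["t"]))@np.array(c["R"])
    else:
        T=np.array(c["tool_from_camera"]); W=P@T[:3,:3].T+T[:3,3]
        W=W@Ro.from_quat(o["ee_rot"]).as_matrix().T+np.array(o["position"])
    W[z==0]=np.nan
    return W
E
python3 - <<'E'
from h import *
for n in("scene","side"):
    o,c=snap(n); cv2.imwrite(f"pics/{n}0.png",c["color"][...,::-1]); W=world(o,c); np.save(n,W); 
    print(n,c["fx"],-np.array(c["R"]).T@c["t"],(c["range_z"]==0).mean())
print(o, tip_reach)
E
```

```text
scene 478.2527588366399 [0.10171961 0.59585772 0.8685121 ] 0.004140625
side 583.0240961963758 [ 0.87038119 -0.91665335  1.13432344] 0.008033854166666667
{'clock': 0.05, 'joint_pos': array([ 1.25641066,  0.33288255, -0.06468606,  1.4609346 ,  0.02159308,
        1.34988381, -0.08851375]), 'joint_velocities': array([-1.63812368e-03, -2.28313940e-03,  5.17564595e-06, -1.94519701e-03,
       -5.23428784e-04,  2.41326974e-04,  8.46772717e-04]), 'tau': array([ 1.86695172e-03, -6.27370262e+01,  4.92175785e-02, -3.92849100e+01,
        1.62835146e-02,  7.28668834e-03,  5.37051551e-05]), 'position': array([ 0.1796647 , -0.59820921,  0.21241244]), 'ee_rot': array([ 9.89376809e-01,  1.45372041e-01, -1.33478318e-04, -6.93888355e-04]), 'ft_force': array([-1.07756597, -0.86064003, -0.53581862]), 'torque': array([-0.01693272, -0.05138481,  0.03950825]), 'grasp_force': 0.0, 'grip_width': 1.0006391534104575} 0.011
```

View pics/scene0.png

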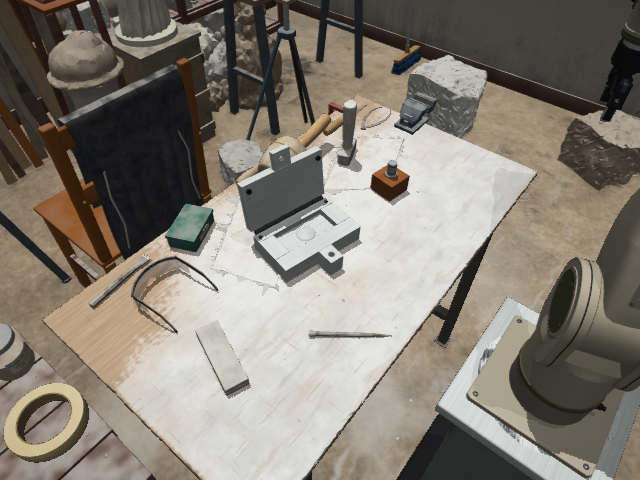

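View pics/side0.png

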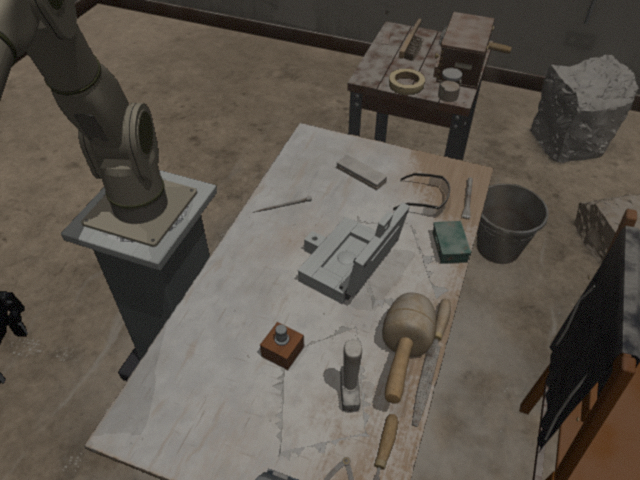

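The scene view shows the mould at about (305,240), its lug hole at (331,253), the pin in its rest at (390,180) and the stone at (222,357). The side view has the same things at (350,260), (310,240), (282,340) and (361,172).

Run:
```python
from h import *
boxes={"scene":{"stone":(190,310,255,405),"mould":(235,140,365,290),"rest":(365,155,415,205),"hammer":(325,95,365,170),"bench":(270,290,310,330)},
"side":{"stone":(330,150,392,192),"mould":(292,200,412,305),"rest":(255,318,310,372),"hammer":(335,335,368,415),"bench":(220,230,260,260)}}
for n in boxes:
    W=np.load(n+".npy"); img=cv2.imread(f"pics/{n}0.png")
    for k,(a,b,c,d) in boxes[n].items():
        P=W[b:d,a:c].reshape(-1,3); P=P[~np.isnan(P[:,0])]
        if k=="bench": print(n,k,P.mean(0),P[:,2].std()); continue
        if k=="hammer":
            q=P[P[:,2]>.03];print(n,k,q.min(0),q.max(0));continue
        for lo,hi in {"stone":[(.018,.03)],"mould":[(.04,.05)],"rest":[(.045,.053),(.075,.1)]}[k]:
            q=P[(P[:,2]>lo)&(P[:,2]<hi)]
            r=cv2.minAreaRect((q[:,:2]*1000).astype(np.float32))
            print(n,k,lo,len(q),"zmed",np.median(q[:,2]),"zmax",q[:,2].max(),"rect",np.round(r[0],1),np.round(r[1],1),round(r[2],1))
        if k=="mould":
            q=P[P[:,2]>.06]; print(" lid",q.min(0),q.max(0))
            np.save(n+"_lid",q)
for n,(u,v) in {"scene":(331,253),"side":(313,240)}.items():
    W=np.load(n+".npy"); print(n,"hole px",W[v-3:v+4,u-3:u+4].reshape(-1,3)[::8])
```

```text
scene stone 0.018 1751 zmed 0.02371457943879759 zmax 0.028120183042714266 rect [526.8 349.1] [ 48.4 151.5] 69.8
scene mould 0.04 3250 zmed 0.04428606745720118 zmax 0.049979273190162696 rect [668.7 -74.4] [267.  457.8] 39.0
 lid [ 0.63686973 -0.32954646  0.0600139 ] [0.8488568  0.09819165 0.22549752]
scene rest 0.045 375 zmed 0.04894175136507827 zmax 0.05284918121952647 rect [ 547.4 -285.1] [74.  73.4] 80.9
scene rest 0.075 84 zmed 0.08855335991472124 zmax 0.09535484145236331 rect [ 546.4 -285. ] [21.3 23.4] 3.2
scene hammer [ 0.68883252 -0.42159738  0.03004545] [ 0.82858749 -0.28127477  0.17696696]
scene bench [ 5.00146962e-01  1.75679277e-01 -4.62762547e-04] 0.0015734626141763416
side stone 0.018 606 zmed 0.023734627730269617 zmax 0.029801489740905508 rect [526.6 344.3] [ 55.3 153.5] 70.1
side mould 0.04 2030 zmed 0.044776494546901593 zmax 0.04998966267034025 rect [597.4  73.7] [367.1 203.1] 77.6
 lid [ 0.63801837 -0.13992889  0.06004711] [0.79204562 0.09292759 0.2268623 ]
side rest 0.045 639 zmed 0.04958825086929164 zmax 0.052981071780539304 rect [ 547.5 -289.2] [73.3 73. ] 80.1
side rest 0.075 125 zmed 0.09042210264959441 zmax 0.09958754221524374 rect [ 548.4 -289.8] [21.9 24.9] 19.8
side hammer [ 0.68783041 -0.37976415  0.03003411] [ 0.75179938 -0.29446423  0.18285915]
side bench [ 0.29532926 -0.00190796 -0.0345439 ] 0.16191102006177868
scene hole px [[0.51719322 0.02055386 0.04325116]
 [0.51262362 0.02283997 0.04521109]
 [0.51036186 0.02191912 0.04256702]
 [0.5083608  0.02061795 0.03937107]
 [0.50688993 0.01854421 0.03505435]
 [0.50371571 0.0188867  0.03422247]
 [0.49633994 0.02531067 0.0422004 ]]
side hole px [[0.49206723 0.02314933 0.04378367]
 [0.4968128  0.0180676  0.04698424]
 [0.49558108 0.02798971 0.03271212]
 [0.50348515 0.01487553 0.04530833]
 [0.5056352  0.01629734 0.04093983]
 [0.50982683 0.01249248 0.04269864]
 [0.51460211 0.00712784 0.04631157]]
```

```bash
cat > mould.py <<'E'
from h import *
def mould(W,box):
    a,b,c,d=box
    m=np.zeros((480,640),np.uint8); z=W[...,2]; m[b:d,a:c]=((z>.040)&(z<.050))[b:d,a:c]
    n,l,s,_=cv2.connectedComponentsWithStats(cv2.erode(m,np.ones((2,2))),connectivity=4); i=1+np.argmax(s[1:,4])
    return W[l==i]
E
python3 - <<'E'
from mould import *
for n,b in {"scene":(245,195,365,290),"side":(292,200,412,305)}.items():
    W=np.load(n+".npy"); q=mould(W,b); 
    r=cv2.minAreaRect((q[:,:2]*1000).astype(np.float32)); print(n,len(q),r)
    # front edge (lowest x' excluding lug), ends
    ang=r[2] if r[2]<45 else r[2]-90
    R=Ro.from_euler('z',ang,degrees=True).as_matrix()[:2,:2]
    p=q[:,:2]@R  # local coords
    for k in (0,1): print(k,np.percentile(p[:,k],[0.5,2,50,98,99.5])*1000)
    # front edge line fit: bins in y', min x'
    ys=p[:,1]; e=[]
    for y0 in np.arange(ys.min()+.01,ys.max()-.01,.008):
        s=p[abs(ys-y0)<.004]
        if len(s)>5: e.append((y0*1000,np.percentile(s[:,0],2)*1000))
    print(np.round(e,1).tolist())
    # lid: points z>.07, plane fit
    l=np.load(n+"_lid.npy"); l=l[(l[:,2]<.17)&(l[:,2]>.07)]; 
    l=l[(l[:,1]>-.14)&(l[:,1]<.10)&(l[:,0]<.8)]
    for _ in range(4):
        c=l.mean(0); nn=np.linalg.svd(l-c,full_matrices=False)[2][2]; d=(l-c)@nn; l=l[abs(d)<max(.002,1.5*d.std())]
    print("lid plane",c,nn,len(l),d.std())
E
```

```text
scene 2753 ((571.7854614257812, 11.83172607421875), (219.10887145996094, 180.32960510253906), 76.65355682373047)
0 [465.73337654 472.76714123 550.55149553 639.50849913 641.03394776]
1 [ 35.87843791  38.51547349 150.16575856 248.76037164 251.53767249]
[[43.9, 511.2], [51.9, 509.5], [59.9, 510.1], [67.9, 509.8], [75.9, 509.9], [83.9, 508.9], [91.9, 510.2], [99.9, 508.9], [107.9, 510.7], [115.9, 508.8], [123.9, 467.0], [131.9, 465.1], [139.9, 465.8], [147.9, 465.5], [155.9, 466.0], [163.9, 509.9], [171.9, 510.3], [179.9, 508.7], [187.9, 508.5], [195.9, 508.3], [203.9, 509.3], [211.9, 509.6], [219.9, 510.5], [227.9, 510.4], [235.9, 507.8]]
lid plane [ 0.67193473 -0.00690747  0.12159722] [ 0.96639918 -0.2227516  -0.12827448] 2370 0.00108190714324396
side 1587 ((561.6401977539062, 1.8482589721679688), (238.29928588867188, 152.5686798095703), 86.82620239257812)
0 [488.99925021 496.18415379 559.09620412 632.89312039 635.52520208]
1 [-80.28348699 -75.90243875  18.78560012 139.97356427 145.30508745]
[[-76.2, 572.8], [-68.2, 524.1], [-60.2, 512.5], [-52.2, 516.2], [-44.2, 518.4], [-36.2, 516.3], [-28.2, 517.5], [-20.2, 518.0], [-12.2, 520.5], [-4.2, 521.4], [3.8, 522.5], [11.8, 524.0], [19.8, 524.6], [27.8, 517.1], [35.8, 487.6], [43.8, 486.5], [51.8, 491.1], [59.8, 489.8], [67.8, 490.9], [75.8, 535.8], [83.8, 538.7], [91.8, 538.8], [99.8, 543.5], [107.8, 543.2], [115.8, 547.3], [123.8, 543.3], [131.8, 546.3], [139.8, 548.4]]
lid plane [ 0.70467742 -0.06549224  0.12409031] [-0.36861483  0.1538153  -0.91676821] 627 0.01338994056031501
```

```bash
cat >> h.py <<'E'
def delta(x,y,z,ang,o=None):
    """shift/turn in current tool axes to reach TCP x,y,z, pointing down, tool y at world angle ang (deg)"""
    o=o or get_obs(); R=Ro.from_quat(o["ee_rot"]); p=np.array(o["position"])
    a=np.radians(ang); Y=np.array([np.cos(a),np.sin(a),0]); Z=np.array([0,0,-1.]); X=np.cross(Y,Z)
    T=Ro.from_matrix(np.stack([X,Y,Z],1)); 
    print("dpos",np.round(R.inv().apply(np.array([x,y,z])-p),4).tolist(),"turn",np.round((R.inv()*T).as_rotvec(),3).tolist())
def st():
    o=get_obs(); Y=Ro.from_quat(o["ee_rot"]).as_matrix(); print("t",round(o["clock"],2),"p",np.round(o["position"],4),"yang",round(np.degrees(np.arctan2(Y[1,1],Y[0,1])),1),"zdir",np.round(Y[:,2],3),"f",np.round(o["ft_force"],1),"w",round(o["grip_width"],3),"gf",round(o["grasp_force"],1),"q",np.round(o["joint_pos"],2)); return o
E
python3 -c "
from h import *
delta(.45,-.2,.36,-20)"
```

```text
dpos [0.3734, -0.3038, -0.1471] turn [-0.001, -0.001, -0.93]
```

Request:
move_arm(plan=[{"delta_pos": [0.03,0.0,-0.06],"turn": [0,0,-0.16],"fingers": 0},{"delta_pos": [0.08,-0.03,-0.12],"turn": [0,0,-0.33],"fingers": 0},{"delta_pos": [0.14,-0.08,-0.147],"turn": [0,0,-0.5],"fingers": 0},{"delta_pos": [0.2,-0.14,-0.147],"turn": [0,0,-0.66],"fingers": 0},{"delta_pos": [0.25,-0.19,-0.147],"turn": [0,0,-0.8],"fingers": 0},{"delta_pos": [0.31,-0.25,-0.147],"turn": [0,0,-0.93],"fingers": 0},{"delta_pos": [0.373,-0.304,-0.147],"turn": [0,0,-0.93],"fingers": 0},{"delta_pos": [0.373,-0.304,-0.147],"turn": [0,0,-0.93],"fingers": 0},{"delta_pos": [0.373,-0.304,-0.147],"turn": [0,0,-0.93],"fingers": 0},{"delta_pos": [0.373,-0.304,-0.147],"turn": [0,0,-0.93],"fingers": 0}])

```text
clock: 1.35
position: [0.4512, -0.1959, 0.3603]
ee_rot: [0.817, 0.577, 0.0, -0.0]
ft_force: [-0.2, -0.9, -0.8]
grip_width: 0.999
grasp_force: 0.0
```

Run:
```python
from h import *
st(); o,c=snap("wrist"); cv2.imwrite("pics/w1.png",c["color"][...,::-1]); W=world(o,c); np.save("w1",W); print(c["fx"],np.round(c["tool_from_camera"],3).tolist())
P=W.reshape(-1,3); print(np.nanmin(P,0),np.nanmax(P,0)); delta(.527,.347,.20,69.8)
```

```text
t 1.35 p [ 0.4512 -0.1959  0.3603] yang -19.6 zdir [ 0.     0.001 -1.   ] f [-0.2 -0.9 -0.8] w 0.999 gf 0.0 q [ 0.84  0.03 -0.53  1.52  0.01  1.6  -0.03]
396.7720372107504 [[-0.0, -0.962, -0.273, 0.069], [1.0, -0.0, -0.0, -0.0], [0.0, -0.273, 0.962, -0.162], [0.0, 0.0, 0.0, 1.0]]
[-1.00360369 -1.74895938 -0.81068407] [1.32245465 0.53632459 0.4757632 ]
dpos [0.5394, -0.1123, 0.1601] turn [-0.0, -0.0, -1.564]
```

View pics/w1.png

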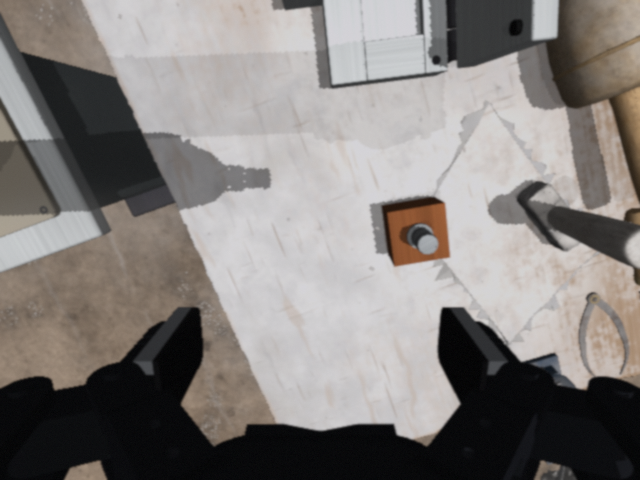

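The wrist view shows the rest at (417,232), the pin's knob at (425,240) and the mould's right end at the top. I'll look at the lug next.

Run:
```python
from h import *
W=np.load("w1.npy")[190:280,370:465].reshape(-1,3)
for lo,hi in((.045,.0535),(.054,.06),(.08,.1)):
    q=W[(W[:,2]>lo)&(W[:,2]<hi)]; r=cv2.minAreaRect((q[:,:2]*1000).astype(np.float32)); print(len(q),np.median(q[:,2]),r)
delta(.49,.10,.36,-13.3)
```

```text
2549 0.05083538706565355 ((547.9795532226562, -287.1307678222656), (70.71668243408203, 70.55028533935547), 80.33613586425781)
171 0.056884265762404795 ((546.2994995117188, -283.1269226074219), (31.244060516357422, 23.05341339111328), 24.196760177612305)
398 0.09238320275697104 ((547.6135864257812, -286.4023742675781), (22.853986740112305, 23.442920684814453), 67.95950317382812)
dpos [0.2945, -0.0636, 0.0001] turn [-0.0, 0.0, -0.113]
```

Request:
move_arm(plan=[{"delta_pos": [0.06,-0.01,0],"turn": [0,0,0],"fingers": 0},{"delta_pos": [0.12,-0.02,0],"turn": [0,0,0],"fingers": 0},{"delta_pos": [0.18,-0.035,0],"turn": [0,0,-0.1],"fingers": 0},{"delta_pos": [0.24,-0.05,0],"turn": [0,0,-0.1],"fingers": 0},{"delta_pos": [0.29,-0.06,0],"turn": [0,0,-0.1],"fingers": 0},{"delta_pos": [0.29,-0.06,0],"turn": [0,0,-0.1],"fingers": 0},{"delta_pos": [0.29,-0.06,0],"turn": [0,0,-0.1],"fingers": 0}])

```text
clock: 2.28
position: [0.4926, 0.0911, 0.3598]
ee_rot: [0.79, 0.613, -0.0, 0.0]
ft_force: [-0.5, -0.0, 0.4]
grip_width: 1.002
grasp_force: 0.0
```

Run:
```python
from h import *
st(); o,c=snap("wrist"); cv2.imwrite("pics/w2.png",c["color"][...,::-1]); W=world(o,c); np.save("w2",W)
delta(.527,.347,.12,69.8)
```

```text
t 2.27 p [0.4926 0.0911 0.3598] yang -14.4 zdir [-0.001 -0.001 -1.   ] f [-0.5 -0.   0.4] w 1.002 gf 0.0 q [ 0.51  0.08 -0.83  1.48  0.06  1.61 -0.56]
dpos [0.257, -0.0306, 0.2397] turn [-0.001, 0.0, -1.47]
```

View pics/w2.png

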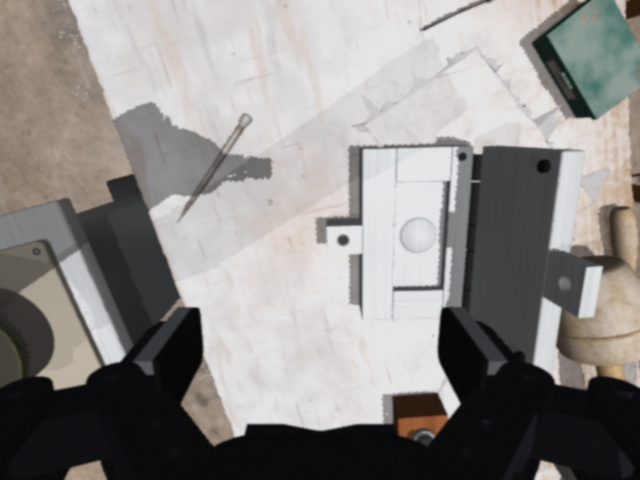

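The wrist view shows the mould face with left and right ends at rows 147 and 318, front edge at column 362, and the lug hole at (343,240).

```bash
cat >> h.py <<'E'
def ray(o,c,uv,z):
    """cast wrist pixel onto world plane z"""
    T=np.array(c["tool_from_camera"]); R=Ro.from_quat(o["ee_rot"]).as_matrix()
    d=R@T[:3,:3]@[(uv[0]-c["cx"])/c["fx"],(uv[1]-c["cy"])/c["fy"],1]; p=R@T[:3,3]+o["position"]
    return p+d*(z-p[2])/d[2]
def dark(c,u,v,r=12,th=90):
    g=cv2.cvtColor(c["color"],cv2.COLOR_RGB2GRAY)[v-r:v+r,u-r:u+r]; m=(g<th).astype(np.uint8)
    n,l,s,ce=cv2.connectedComponentsWithStats(m); 
    i=min(range(1,n),key=lambda i:np.hypot(*(ce[i]-r))); return ce[i]+[u-r,v-r],s[i,4]
E
python3 - <<'E'
from mould import *
o,c=snap("wrist")
W=np.load("w2.npy"); uv,a=dark(c,343,240,8); print(uv,a,ray(o,c,uv,.045))
q=mould(W,(320,135,475,330)); print(len(q),np.median(q[:,2]))
ang=-13.3;R=Ro.from_euler('z',ang,degrees=True).as_matrix()[:2,:2]
p=q[:,:2]@R*1000
fe=p[(p[:,0]<520)&(p[:,0]>495)]
e=[(y,np.percentile(p[abs(p[:,1]-y)<4][:,0],1)) for y in np.r_[45:115:8,170:245:8]]
k=np.polyfit(*np.array(e).T,1); print("front edge",k,np.mean([b for _,b in e]),"tilt deg",np.degrees(np.arctan(k[0])))
s=p[p[:,0]>515]; print("y ends",np.percentile(s[:,1],[.5,99.5]),"xrange",np.percentile(p[:,0],[.2,99.8]))
lug=p[p[:,0]<500]; print("lug y",np.percentile(lug[:,1],[1,99]))
E
```

```text
[342.78947368 239.45614035] 57 [0.50461235 0.02445866 0.045     ]
12887 0.04583212923339325
front edge [-4.86360509e-03  5.11721246e+02] 511.01653489174214 tilt deg -0.2786618474784042
y ends [ 32.2693982  249.05091229] xrange [467.9815263  641.63214303]
lug y [122.55380271 157.62328768]
```

Request:
move_arm(plan=[{"delta_pos": [0.05,-0.01,0.0],"turn": [0,0,-0.18],"fingers": 0},{"delta_pos": [0.1,-0.01,0.0],"turn": [0,0,-0.36],"fingers": 0},{"delta_pos": [0.15,-0.02,0.02],"turn": [0,0,-0.54],"fingers": 0},{"delta_pos": [0.19,-0.02,0.05],"turn": [0,0,-0.72],"fingers": 0},{"delta_pos": [0.22,-0.03,0.08],"turn": [0,0,-0.9],"fingers": 0},{"delta_pos": [0.24,-0.03,0.12],"turn": [0,0,-1.08],"fingers": 0},{"delta_pos": [0.257,-0.03,0.15],"turn": [0,0,-1.26],"fingers": 0},{"delta_pos": [0.257,-0.03,0.15],"turn": [0,0,-1.44],"fingers": 0},{"delta_pos": [0.257,-0.03,0.15],"turn": [0,0,-1.47],"fingers": 0},{"delta_pos": [0.257,-0.03,0.15],"turn": [0,0,-1.47],"fingers": 0},{"delta_pos": [0.257,-0.03,0.15],"turn": [0,0,-1.47],"fingers": 0}])

```text
clock: 3.75
position: [0.5271, 0.3489, 0.2106]
ee_rot: [0.176, 0.984, -0.0, 0.001]
ft_force: [-0.6, -0.0, 0.1]
grip_width: 0.996
grasp_force: 0.0
```

Run:
```python
from h import *
st(); o,c=snap("wrist"); cv2.imwrite("pics/w3.png",c["color"][...,::-1]); W=world(o,c)
z=W[...,2]; m=((z>.017)&(z<.032)).astype(np.uint8); m[300:]=0
n,l,s,ce=cv2.connectedComponentsWithStats(cv2.erode(m,np.ones((3,3)))); 
for i in np.argsort(-s[1:,4])[:2]+1:
    q=W[l==i]; print(s[i],cv2.minAreaRect((q[:,:2]*1000).astype(np.float32)),np.nanmedian(q[:,2]))
delta(.527,.347,.017,69.8)
```

```text
t 3.75 p [0.5271 0.3489 0.2106] yang 69.8 zdir [ 0.001 -0.    -1.   ] f [-0.6 -0.   0.1] w 0.996 gf 0.0 q [ 0.09  0.57 -1.09  1.4   0.5   1.46  0.23]
[ 293  125   55  164 8174] ((526.785400390625, 348.5556335449219), (46.093265533447266, 147.44857788085938), 69.7298583984375) 0.02482163462445984
[  0 283  17  16 177] ((496.4198913574219, 44.88211441040039), (19.178447723388672, 7.0825324058532715), 7.461859703063965) 0.024664097580510524
dpos [-0.0005, -0.0019, 0.1936] turn [0.0, 0.001, 0.0]
```

Request:
move_arm(plan=[{"delta_pos": [0,0,0.06],"turn": [0,0,0],"fingers": 0},{"delta_pos": [0,0,0.12],"turn": [0,0,0],"fingers": 0},{"delta_pos": [0,0,0.16],"turn": [0,0,0],"fingers": 0},{"delta_pos": [0,0,0.185],"turn": [0,0,0],"fingers": 0},{"delta_pos": [0,0,0.193],"turn": [0,0,0],"fingers": 0},{"delta_pos": [0,0,0.193],"turn": [0,0,0],"fingers": 0},{"delta_pos": [0,0,0.193],"turn": [0,0,0],"fingers": 1},{"delta_pos": [0,0,0.193],"turn": [0,0,0],"fingers": 1},{"delta_pos": [0,0,0.193],"turn": [0,0,0],"fingers": 1},{"delta_pos": [0,0,0.193],"turn": [0,0,0],"fingers": 1},{"delta_pos": [0,0,0.193],"turn": [0,0,0],"fingers": 1},{"delta_pos": [0,0,0.193],"turn": [0,0,0],"fingers": 1}], force=60)

```text
clock: 5.3
position: [0.5266, 0.3493, 0.0172]
ee_rot: [0.174, 0.985, -0.0, -0.0]
ft_force: [0.4, -0.2, -0.6]
grip_width: 0.003
grasp_force: 0.0
```

Run:
```python
from h import *
st(); delta(.5554,.0486,.10,-13.1)
```

```text
t 5.3 p [0.5266 0.3493 0.0172] yang 70.0 zdir [-0. -0. -1.] f [ 0.4 -0.2 -0.6] w 0.003 gf 0.0 q [ 0.04  0.74 -0.97  1.6   0.66  1.16  0.14]
dpos [-0.1301, -0.2727, -0.0828] turn [-0.0, 0.0, 1.45]
```

Run:
```python
from h import *
a=camera("wrist"); b=camera("scene")
im=np.hstack([cv2.resize(a["color"],(400,300)),cv2.resize(b["color"][230:430,130:330],(300,300))]); cv2.imwrite("pics/g1.png",im[...,::-1])
```

```text
(no output)
```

View pics/g1.png

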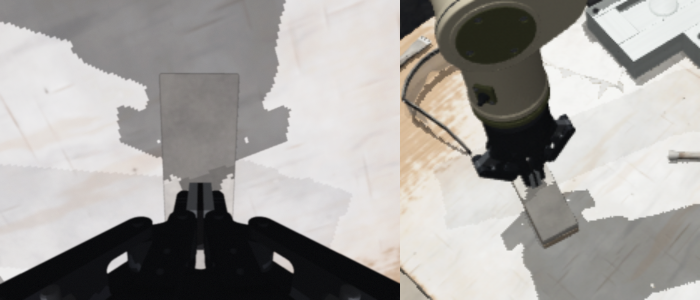

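The wrist half shows the shut fingers at about (200,190) over the stone's near end, with the stone spanning columns 160–238. So the grasp missed. I'll check the heights.

Run:
```python
from h import *
for n in("scene","side","wrist"):
    o,c=snap(n); W=world(o,c); z=W[...,2]; 
    near=(abs(W[...,0]-.527)<.12)&(abs(W[...,1]-.349)<.12)
    m=(near&(z>.017)&(z<.03)).astype(np.uint8)
    k,l,s,ce=cv2.connectedComponentsWithStats(cv2.erode(m,np.ones((2,2))))
    i=1+np.argmax(s[1:,4]); q=W[l==i]; print(n,s[i],cv2.minAreaRect((q[:,:2]*1000).astype(np.float32)),np.nanmedian(q[:,2]))
    g=(np.hypot(W[...,0]-o["position"][0],W[...,1]-o["position"][1])<.04)&(z>.0)&(z<.1); p=W[g]
    for h in np.arange(.0,.1,.01):
        s=p[(p[:,2]>=h)&(p[:,2]<h+.01)]
        if len(s)>3: print("  ",round(h,2),len(s),np.round(s.mean(0),3))
```

```text
scene [207 340  41  53 949] ((501.1058349609375, 358.61309814453125), (46.125205993652344, 97.42618560791016), 69.6034927368164) 0.023643003327614147
   0.0 129 [0.53  0.36  0.001]
   0.01 15 [0.528 0.367 0.017]
   0.02 542 [0.515 0.355 0.024]
   0.04 41 [0.519 0.353 0.045]
   0.05 38 [0.52  0.354 0.054]
   0.06 38 [0.519 0.354 0.065]
   0.07 44 [0.521 0.352 0.075]
   0.08 149 [0.521 0.355 0.086]
   0.09 145 [0.522 0.353 0.094]
side [339 156  48  30 469] ((527.7950439453125, 342.8774719238281), (50.794654846191406, 148.8877410888672), 70.06767272949219) 0.023610381083548918
   0.0 58 [0.516 0.323 0.004]
   0.01 60 [0.521 0.329 0.016]
   0.02 232 [0.526 0.342 0.024]
   0.03 8 [0.536 0.341 0.036]
   0.04 19 [0.527 0.341 0.045]
   0.05 22 [0.529 0.339 0.055]
   0.06 20 [0.531 0.339 0.064]
   0.07 14 [0.533 0.338 0.076]
   0.08 45 [0.531 0.341 0.086]
   0.09 41 [0.533 0.343 0.095]
wrist [  256   118   127   236 22587] ((503.3297424316406, 357.30096435546875), (47.8328857421875, 98.61363983154297), 69.8483657836914) 0.02480139107705203
   0.0 3710 [0.527 0.353 0.001]
   0.02 11191 [0.511 0.354 0.025]
   0.03 13 [0.517 0.353 0.04 ]
   0.04 669 [0.518 0.353 0.046]
   0.05 1012 [0.518 0.352 0.055]
   0.06 989 [0.518 0.353 0.064]
   0.07 1680 [0.521 0.351 0.075]
   0.08 5628 [0.519 0.352 0.086]
   0.09 9791 [0.522 0.351 0.094]
```

Run:
```python
from h import *
for n in("scene","side","wrist"):
    o,c=snap(n); W=world(o,c); R=Ro.from_quat(o["ee_rot"]).as_matrix()
    T=(W.reshape(-1,3)-o["position"])@R; z=W[...,2].ravel()
    m=(abs(T[:,0])<.03)&(abs(T[:,1])<.03)&(z>.029)&(z<.06); p=T[m]*1000; p=p[np.argsort(-p[:,2])]
    print(n,len(p)); print(np.round(p[:40:4],1).tolist()); print("x",np.percentile(p[:,0],[2,98]),"y",np.percentile(p[:,1],[2,98]))
```

```text
scene 81
[[10.0, 5.0, -20.5], [11.0, -3.1, -22.2], [9.4, 2.1, -24.6], [5.2, -10.3, -25.8], [7.4, 11.2, -26.1], [4.8, -12.7, -26.9], [5.7, 12.2, -28.3], [6.1, 8.2, -29.0], [5.4, 13.9, -29.5], [11.8, 2.0, -32.1]]
x [ 1.4695114  12.04943582] y [-12.14879412  14.20921432]
side 55
[[-20.8, 11.5, -11.9], [29.6, -14.2, -15.3], [-6.7, -8.9, -20.8], [-3.1, -14.2, -25.9], [-9.4, -3.6, -26.5], [-10.0, 0.2, -28.1], [4.4, -9.7, -30.1], [-10.0, -0.2, -32.1], [3.7, -15.6, -34.2], [-11.3, -11.6, -36.2]]
x [-20.16655846  11.52120713] y [-17.74055625   6.22543524]
wrist 1677
[[10.3, 6.3, -21.4], [10.6, 5.9, -22.2], [10.7, -0.6, -22.3], [10.8, 2.1, -22.5], [10.8, 5.5, -22.7], [10.9, 3.2, -22.8], [11.0, -2.4, -23.0], [11.0, 0.6, -23.1], [10.7, -2.4, -23.3], [10.8, -1.3, -23.5]]
x [ 6.51031333 11.55848677] y [-12.96279855  12.91867773]
```

Depth shows the real fingertips 21 mm behind the reported TCP, so 32 mm short of what is stated. I'll use that offset, then reopen, go lower and grip.

Request:
move_arm(plan=[{"delta_pos": [0,0,0],"turn": [0,0,0],"fingers": 0},{"delta_pos": [0,0,0],"turn": [0,0,0],"fingers": 0},{"delta_pos": [0,0,0],"turn": [0,0,0],"fingers": 0},{"delta_pos": [0,0,0],"turn": [0,0,0],"fingers": 0},{"delta_pos": [0,-0.0005,0.015],"turn": [0,0,0],"fingers": 0},{"delta_pos": [0,-0.0005,0.03],"turn": [0,0,0],"fingers": 0},{"delta_pos": [0,-0.0005,0.035],"turn": [0,0,0],"fingers": 0},{"delta_pos": [0,-0.0005,0.035],"turn": [0,0,0],"fingers": 0.7},{"delta_pos": [0,-0.0005,0.035],"turn": [0,0,0],"fingers": 0.7},{"delta_pos": [0,-0.0005,0.035],"turn": [0,0,0],"fingers": 0.7},{"delta_pos": [0,-0.0005,0.035],"turn": [0,0,0],"fingers": 0.7}], force=60)

```text
clock: 7.08
position: [0.5268, 0.3493, -0.0171]
ee_rot: [0.174, 0.985, 0.0, 0.0]
ft_force: [-1.3, -0.3, 4.4]
grip_width: 0.548
grasp_force: 64.4
```

Run:
```python
from h import *
st(); delta(.5554,.0486,.10,-13.1)
```

```text
t 7.08 p [ 0.5268  0.3493 -0.0171] yang 70.0 zdir [ 0.001  0.001 -1.   ] f [-1.3 -0.3  4.4] w 0.548 gf 64.4 q [ 0.02  0.78 -0.94  1.62  0.69  1.11  0.12]
dpos [-0.13, -0.2726, -0.1173] turn [0.001, -0.0, 1.45]
```

Request:
move_arm(plan=[{"delta_pos": [0,0,-0.05],"turn": [0,0,0],"fingers": 0.7},{"delta_pos": [-0.01,-0.03,-0.1],"turn": [0,0,0.16],"fingers": 0.7},{"delta_pos": [-0.03,-0.07,-0.117],"turn": [0,0,0.33],"fingers": 0.7},{"delta_pos": [-0.05,-0.11,-0.117],"turn": [0,0,0.5],"fingers": 0.7},{"delta_pos": [-0.07,-0.15,-0.117],"turn": [0,0,0.67],"fingers": 0.7},{"delta_pos": [-0.09,-0.19,-0.117],"turn": [0,0,0.84],"fingers": 0.7},{"delta_pos": [-0.11,-0.23,-0.117],"turn": [0,0,1.01],"fingers": 0.7},{"delta_pos": [-0.13,-0.2726,-0.117],"turn": [0,0,1.18],"fingers": 0.7},{"delta_pos": [-0.13,-0.2726,-0.117],"turn": [0,0,1.35],"fingers": 0.7},{"delta_pos": [-0.13,-0.2726,-0.117],"turn": [0,0,1.45],"fingers": 0.7},{"delta_pos": [-0.13,-0.2726,-0.117],"turn": [0,0,1.45],"fingers": 0.7},{"delta_pos": [-0.13,-0.2726,-0.117],"turn": [0,0,1.45],"fingers": 0.7}])

```text
clock: 8.57
position: [0.5549, 0.0483, 0.0989]
ee_rot: [0.782, 0.623, -0.0, -0.0]
ft_force: [-0.3, 0.5, -3.0]
grip_width: 0.544
grasp_force: 64.2
```

Run:
```python
from h import *
st(); o,c=snap("wrist"); W=world(o,c); R=Ro.from_quat(o["ee_rot"]).as_matrix()
cv2.imwrite("pics/w4.png",c["color"][...,::-1])
T=(W-o["position"])@R
# stone top plane: tool z around -0.007
m=(abs(T[...,1])<.03)&(abs(T[...,0])<.09)&(T[...,2]>-.03)&(T[...,2]<.01); p=T[m]
q=p[p[:,0]>.02]; 
print(len(p),np.percentile(p,[1,50,99],axis=0).round(4).tolist())
A=np.c_[q[:,:2],np.ones(len(q))]; print("plane",np.linalg.lstsq(A,q[:,2],rcond=None)[0])
print(cv2.minAreaRect((p[:,:2]*1000).astype(np.float32)))
delta(.5554,.0486,.029,-13.1)
```

```text
t 8.57 p [0.5549 0.0483 0.0989] yang -13.0 zdir [-0. -0. -1.] f [-0.3  0.5 -3. ] w 0.544 gf 64.2 q [ 0.49  0.39 -0.79  1.75  0.3   1.13 -0.62]
84 [[0.0104, -0.0298, -0.0299], [0.0108, 0.0, -0.0281], [0.0113, 0.0299, -0.0251]]
plane [0. 0. 0.]
((10.765140533447266, 0.08112335205078125), (1.1702462434768677, 59.810401916503906), 0.054535627365112305)
dpos [0.0004, 0.0004, 0.07] turn [-0.0, 0.0, 0.002]
```

Run:
```python
from h import *
o,c=snap("wrist"); W=world(o,c); R=Ro.from_quat(o["ee_rot"]).as_matrix(); T=(W-o["position"])@R
m=(abs(T[...,1])<.022)&(T[...,0]>.02)&(T[...,0]<.09)&(T[...,2]>-.055)&(T[...,2]<-.03); q=T[m]
print(len(q),np.percentile(q,[1,50,99],axis=0).round(4).tolist())
A=np.c_[q[:,:2],np.ones(len(q))]; print("plane",np.linalg.lstsq(A,q[:,2],rcond=None)[0])
m=(abs(T[...,1])<.03)&(T[...,0]>.03)&(T[...,0]<.09)&(T[...,2]>-.05)&(T[...,2]<-.03);r=cv2.minAreaRect((T[m][:,:2]*1000).astype(np.float32));print(r)
```

```text
25352 [[0.0206, -0.0216, -0.0434], [0.0495, -0.0001, -0.042], [0.0737, 0.0216, -0.0405]]
plane [ 0.00167297  0.00067617 -0.04204344]
((52.02545166015625, 0.18366050720214844), (48.474754333496094, 44.08269500732422), 89.95169830322266)
```

Request:
move_arm(plan=[{"delta_pos": [0,0,0.03],"turn": [0,0,0],"fingers": 0.7},{"delta_pos": [0,0,0.05],"turn": [0,0,0],"fingers": 0.7},{"delta_pos": [0,0,0.062],"turn": [0,0,0],"fingers": 0.7},{"delta_pos": [0,0,0.067],"turn": [0,0,0],"fingers": 0.7},{"delta_pos": [0,0,0.069],"turn": [0,0,0],"fingers": 0.7},{"delta_pos": [0,0,0.069],"turn": [0,0,0],"fingers": 0.7}])

```text
clock: 9.43
position: [0.5556, 0.0483, 0.0307]
ee_rot: [0.783, 0.622, 0.0, 0.0]
ft_force: [-0.2, 0.3, -3.3]
grip_width: 0.549
grasp_force: 64.2
```

Run:
```python
from h import *
st()
```

```text
t 9.43 p [0.5556 0.0483 0.0307] yang -13.1 zdir [ 0.001 -0.    -1.   ] f [-0.2  0.3 -3.3] w 0.549 gf 64.2 q [ 0.45  0.47 -0.75  1.8   0.38  1.01 -0.67]
```

Request:
move_arm(plan=[{"delta_pos": [0,0,0.001],"turn": [0,0,0],"fingers": 0.7},{"delta_pos": [0,0,0.002],"turn": [0,0,0],"fingers": 0.7},{"delta_pos": [0,0,0.0025],"turn": [0,0,0],"fingers": 0.7},{"delta_pos": [0,0,0.003],"turn": [0,0,0],"fingers": 0.7},{"delta_pos": [0,0,0.003],"turn": [0,0,0],"fingers": 0.7}])

```text
clock: 10.05
position: [0.5552, 0.0482, 0.0278]
ee_rot: [0.783, 0.622, -0.0, 0.0]
ft_force: [-4.6, -1.4, 5.9]
grip_width: 0.55
grasp_force: 65.5
```

Request:
move_arm(plan=[{"delta_pos": [0.001,0,-0.0003],"turn": [0,0,0],"fingers": 0.7},{"delta_pos": [0.001,0,-0.0003],"turn": [0,0,0],"fingers": 0.7},{"delta_pos": [-0.001,0,-0.0003],"turn": [0,0,0],"fingers": 0.7},{"delta_pos": [-0.003,0,-0.0003],"turn": [0,0,0],"fingers": 0.7},{"delta_pos": [-0.005,0,-0.0003],"turn": [0,0,0],"fingers": 0.7},{"delta_pos": [-0.007,0,-0.0003],"turn": [0,0,0],"fingers": 0.7}])

```text
clock: 10.8
position: [0.5539, 0.0418, 0.0278]
ee_rot: [0.783, 0.622, 0.001, 0.0]
ft_force: [1.4, 3.3, 4.3]
grip_width: 0.549
grasp_force: 65.1
```

Request:
move_arm(plan=[{"delta_pos": [-0.002,0,0],"turn": [0,0,0],"fingers": 0.7},{"delta_pos": [-0.004,0,0],"turn": [0,0,0],"fingers": 0.7},{"delta_pos": [-0.006,0,0],"turn": [0,0,0],"fingers": 0.7},{"delta_pos": [-0.008,0,0],"turn": [0,0,0],"fingers": 0.7},{"delta_pos": [-0.01,0,0],"turn": [0,0,0],"fingers": 0.7},{"delta_pos": [-0.012,0,0],"turn": [0,0,0],"fingers": 0.7},{"delta_pos": [-0.014,0,0],"turn": [0,0,0],"fingers": 0.7},{"delta_pos": [-0.016,0,0],"turn": [0,0,0],"fingers": 0.7},{"delta_pos": [-0.018,0,0],"turn": [0,0,0],"fingers": 0.7},{"delta_pos": [-0.02,0,0],"turn": [0,0,0],"fingers": 0.7},{"delta_pos": [-0.022,0,0],"turn": [0,0,0],"fingers": 0.7}])

```text
clock: 12.18
position: [0.5489, 0.0202, 0.0278]
ee_rot: [0.783, 0.622, 0.0, 0.0]
ft_force: [1.0, 4.9, 6.1]
grip_width: 0.544
grasp_force: 65.2
```

Run:
```python
from h import *
st(); delta(.5475-.2267*.036,.0145-.974*.036,.0278,-13.1)
```

```text
t 12.18 p [0.5489 0.0202 0.0278] yang -13.1 zdir [ 0.001  0.    -1.   ] f [1.  4.9 6.1] w 0.544 gf 65.2 q [ 0.51  0.46 -0.75  1.83  0.37  1.   -0.62]
dpos [-0.0419, -0.0001, -0.0] turn [0.001, -0.001, -0.0]
```

Request:
move_arm(plan=[{"delta_pos": [-0.002,0,-0.0001],"turn": [0,0,0],"fingers": 0.7},{"delta_pos": [-0.004,0,-0.0001],"turn": [0,0,0],"fingers": 0.7},{"delta_pos": [-0.006,0,-0.0001],"turn": [0,0,0],"fingers": 0.7},{"delta_pos": [-0.008,0,-0.0001],"turn": [0,0,0],"fingers": 0.7},{"delta_pos": [-0.01,0,-0.0001],"turn": [0,0,0],"fingers": 0.7},{"delta_pos": [-0.012,0,-0.0001],"turn": [0,0,0],"fingers": 0.7},{"delta_pos": [-0.014,0,-0.0001],"turn": [0,0,0],"fingers": 0.7},{"delta_pos": [-0.016,0,-0.0001],"turn": [0,0,0],"fingers": 0.7},{"delta_pos": [-0.018,0,-0.0001],"turn": [0,0,0],"fingers": 0.7},{"delta_pos": [-0.02,0,-0.0001],"turn": [0,0,0],"fingers": 0.7},{"delta_pos": [-0.022,0,-0.0001],"turn": [0,0,0],"fingers": 0.7},{"delta_pos": [-0.024,0,-0.0001],"turn": [0,0,0],"fingers": 0.7}])

```text
clock: 13.68
position: [0.5433, -0.0033, 0.0278]
ee_rot: [0.783, 0.622, 0.0, 0.0]
ft_force: [0.9, 5.3, 5.4]
grip_width: 0.548
grasp_force: 65.4
```

Request:
move_arm(plan=[{"delta_pos": [-0.002,0,0],"turn": [0,0,0],"fingers": 0.7},{"delta_pos": [-0.004,0,0],"turn": [0,0,0],"fingers": 0.7},{"delta_pos": [-0.006,0,0],"turn": [0,0,0],"fingers": 0.7},{"delta_pos": [-0.008,0,0],"turn": [0,0,0],"fingers": 0.7},{"delta_pos": [-0.01,0,0],"turn": [0,0,0],"fingers": 0.7},{"delta_pos": [-0.012,0,0],"turn": [0,0,0],"fingers": 0.7},{"delta_pos": [-0.014,0,0],"turn": [0,0,0],"fingers": 0.7},{"delta_pos": [-0.016,0,0],"turn": [0,0,0],"fingers": 0.7},{"delta_pos": [-0.018,0,0],"turn": [0,0,0],"fingers": 0.7},{"delta_pos": [-0.018,0,0],"turn": [0,0,0],"fingers": 0.7}])

```text
clock: 14.92
position: [0.5392, -0.0211, 0.0278]
ee_rot: [0.783, 0.622, 0.0, 0.0]
ft_force: [1.3, 3.9, 5.8]
grip_width: 0.547
grasp_force: 65.5
```

Run:
```python
from h import *
o=st(); d=o["position"][:2]-[.5475,.0145]; print("mould y",d@[.2267,.974],"x off",d@[.974,-.2267])
W=np.load("scene.npy"); z=W[...,2]
b=(abs(z)<.006)&(W[...,0]>.2); print("bench x at y .1..:",[ (y,np.round(np.nanpercentile(W[b&(abs(W[...,1]-y)<.01)][:,0],[1,99]),3).tolist()) for y in (.4,.3,.25,.2)])
# chisel location: from w2 image, pixel tips (246,120),(182,220)
ch=np.load("w2.npy"); print(ch[120,246],ch[220,182])
ob=(z>.008)&(z<.2)&(W[...,1]>.15)&(W[...,0]<.9)&(W[...,0]>.3); P=W[ob]; H=np.histogram2d(P[:,0],P[:,1],[np.arange(.3,.92,.05),np.arange(.15,.61,.05)])[0]; print(H.astype(int))
delta(.49,.30,.10,69.8); delta(.527,.349,-.015,69.8)
```

```text
t 14.93 p [ 0.5392 -0.0211  0.0278] yang -13.1 zdir [ 0. -0. -1.] f [1.3 3.9 5.8] w 0.547 gf 65.5 q [ 0.58  0.44 -0.74  1.85  0.35  0.99 -0.54]
mould y -0.0365096020300482 x off -3.018966489524442e-05
bench x at y .1..: [(0.4, [0.265, 0.879]), (0.3, [0.263, 0.88]), (0.25, [0.264, 1.214]), (0.2, [0.265, 1.124])]
[0.42502403 0.19274574 0.01374747] [ 0.30085348  0.09229043 -0.00083903]
[[  0   0   0   0   0   0   0   0   0]
 [ 44   0   0   0   0   0   0   0   0]
 [ 54   7   0   0   5   0   0   0 600]
 [  0   0   0  90 584   0   0   0 634]
 [  0   0   0 299 327   0   0   0 785]
 [  0   0   0 430  90   0   0   0 612]
 [  0   0   0  15   8   0   0   0 329]
 [  0  61   0   0  63   0   0   0 710]
 [  0  57  35   0 101   0   0   0 142]
 [248  45 351 273 131   0   0   0  50]
 [319 249  21  96 123 107   0   0   0]
 [ 96   1  16  15   0   0   0   0   0]]
dpos [0.3015, -0.1208, -0.0723] turn [0.0, 0.0, -1.447]
dpos [0.3576, -0.0959, 0.0428] turn [0.0, 0.0, -1.447]
```

Run:
```python
from h import *
delta(.52,.32,-.0171,-13.1)
```

```text
dpos [0.3278, -0.0961, 0.0449] turn [0.0, 0.0, -0.0]
```

Request:
move_arm(plan=[{"delta_pos": [0,0,-0.03],"turn": [0,0,0],"fingers": 0.7},{"delta_pos": [0.03,-0.01,-0.06],"turn": [0,0,0],"fingers": 0.7},{"delta_pos": [0.08,-0.025,-0.06],"turn": [0,0,0],"fingers": 0.7},{"delta_pos": [0.135,-0.04,-0.06],"turn": [0,0,0],"fingers": 0.7},{"delta_pos": [0.19,-0.056,-0.06],"turn": [0,0,0],"fingers": 0.7},{"delta_pos": [0.245,-0.072,-0.05],"turn": [0,0,0],"fingers": 0.7},{"delta_pos": [0.295,-0.087,-0.03],"turn": [0,0,0],"fingers": 0.7},{"delta_pos": [0.328,-0.096,0.0],"turn": [0,0,0],"fingers": 0.7},{"delta_pos": [0.328,-0.096,0.025],"turn": [0,0,0],"fingers": 0.7},{"delta_pos": [0.328,-0.096,0.038],"turn": [0,0,0],"fingers": 0.7},{"delta_pos": [0.328,-0.096,0.042],"turn": [0,0,0],"fingers": 0.7},{"delta_pos": [0.328,-0.096,0.043],"turn": [0,0,0],"fingers": 0.7}])

```text
clock: 16.42
position: [0.5207, 0.3196, -0.015]
ee_rot: [0.784, 0.621, 0.0, 0.0]
ft_force: [-0.3, 0.4, -4.0]
grip_width: 0.547
grasp_force: 64.2
```

Run:
```python
from h import *
st()
```

```text
t 16.43 p [ 0.5207  0.3196 -0.015 ] yang -13.2 zdir [ 0.001 -0.    -1.   ] f [-0.3  0.4 -4. ] w 0.547 gf 64.2 q [-0.04  0.66 -0.76  1.68  0.52  1.02 -1.21]
```

Request:
move_arm(plan=[{"delta_pos": [0,0,0.001],"turn": [0,0,0],"fingers": 0.7},{"delta_pos": [0,0,0.002],"turn": [0,0,0],"fingers": 0.7},{"delta_pos": [0,0,0.0022],"turn": [0,0,0],"fingers": 0.7},{"delta_pos": [0,0,0.0022],"turn": [0,0,0],"fingers": 0},{"delta_pos": [0,0,0.0022],"turn": [0,0,0],"fingers": 0},{"delta_pos": [0,0,0.0022],"turn": [0,0,0],"fingers": 0},{"delta_pos": [0,0,0.0022],"turn": [0,0,0],"fingers": 0},{"delta_pos": [0,0,-0.06],"turn": [0,0,0],"fingers": 0},{"delta_pos": [0,0,-0.12],"turn": [0,0,0],"fingers": 0},{"delta_pos": [0,0,-0.18],"turn": [0,0,0],"fingers": 0},{"delta_pos": [0,0,-0.23],"turn": [0,0,0],"fingers": 0}])

```text
clock: 17.8
position: [0.52, 0.3205, 0.2172]
ee_rot: [0.783, 0.622, 0.001, 0.0]
ft_force: [1.4, 0.3, -0.3]
grip_width: 0.999
grasp_force: 0.0
```

Run:
```python
from h import *
st(); o,c=snap("wrist"); W=world(o,c); z=W[...,2]; m=((z>.017)&(z<.032)).astype(np.uint8); m[300:]=0
n,l,s,ce=cv2.connectedComponentsWithStats(cv2.erode(m,np.ones((3,3)))); i=1+np.argmax(s[1:,4]); q=W[l==i]
print("stone",cv2.minAreaRect((q[:,:2]*1000).astype(np.float32)),np.nanmedian(q[:,2]))
# lid from original scene/w2 : lug points
for n in("scene","w2"):
    W=np.load(n+".npy"); P=W.reshape(-1,3)
    d=P[:,:2]-[.5913,.0043]; xl=d@[.974,-.2267]; yl=d@[.2267,.974]
    m=(abs(yl)<.022)&(P[:,2]>.185)&(P[:,2]<.25)&(xl>.03)&(xl<.16); print(n,m.sum(),"lug xl",np.percentile(xl[m],[1,50,99]).round(4),"z",np.percentile(P[m,2],[1,50,99]).round(4),"yl",np.percentile(yl[m],[2,98]).round(4))
    m=(abs(yl)<.10)&(abs(yl)>.03)&(P[:,2]>.06)&(P[:,2]<.2)&(xl>.03)&(xl<.16); print("plate",m.sum(),np.percentile(xl[m],[1,50,99]).round(4),np.percentile(P[m,2],[1,99]).round(4))
    # obstacles behind the lid
    for a in (.11,.13,.15,.17,.19,.21): 
        m=(abs(xl-a)<.01)&(abs(yl)<.07); print(a, np.nanpercentile(P[m,2],[50,99]).round(3) if m.sum() else None,end=' ')
    print()
```

```text
t 17.8 p [0.52   0.3205 0.2172] yang -13.1 zdir [ 0.001  0.001 -1.   ] f [ 1.4  0.3 -0.3] w 0.999 gf 0.0 q [ 0.04  0.43 -0.88  1.46  0.33  1.41 -1.08]
stone ((520.2879638671875, 319.1954650878906), (147.5122528076172, 46.09526824951172), 76.7134780883789) 0.02482629284242857
scene 309 lug xl [0.0872 0.0928 0.1093] z [0.1856 0.209  0.2235] yl [-0.0192  0.0214]
plate 2497 [0.0717 0.0821 0.1074] [0.0621 0.1798]
0.11 [0.178 0.223] 0.13 None 0.15 None 0.17 None 0.19 [-0.002  0.002] 0.21 [0.002 0.086] 
w2 2470 lug xl [0.0889 0.0934 0.1077] z [0.1855 0.2148 0.2248] yl [-0.0203  0.021 ]
plate 12040 [0.0731 0.0845 0.1085] [0.0625 0.1811]
0.11 [0.179 0.224] 0.13 None 0.15 None 0.17 None 0.19 None 0.21 [0.09  0.097]
```

Request:
move_arm(plan=[{"delta_pos": [-0.03,0.03,-0.04],"turn": [0,0,0],"fingers": 1},{"delta_pos": [-0.06,0.06,-0.08],"turn": [0,0,0],"fingers": 1},{"delta_pos": [-0.1,0.1,-0.08],"turn": [0,0,0],"fingers": 1},{"delta_pos": [-0.14,0.14,-0.08],"turn": [0,0,0],"fingers": 1},{"delta_pos": [-0.18,0.18,-0.08],"turn": [0,0,0],"fingers": 1},{"delta_pos": [-0.22,0.22,-0.08],"turn": [0,0,0],"fingers": 1},{"delta_pos": [-0.26,0.26,-0.08],"turn": [0,0,0],"fingers": 1},{"delta_pos": [-0.292,0.292,-0.08],"turn": [0,0,0],"fingers": 1},{"delta_pos": [-0.292,0.292,-0.03],"turn": [0,0,0],"fingers": 1},{"delta_pos": [-0.292,0.292,0.02],"turn": [0,0,0],"fingers": 1},{"delta_pos": [-0.292,0.292,0.058],"turn": [0,0,0],"fingers": 1},{"delta_pos": [-0.292,0.292,0.058],"turn": [0,0,0],"fingers": 1}])

```text
clock: 19.35
position: [0.7363, -0.0307, 0.153]
ee_rot: [0.783, 0.622, -0.002, -0.002]
ft_force: [0.1, -0.1, 0.7]
grip_width: -0.001
grasp_force: 0.0
```

```bash
cat >> h.py <<'E'
def ml():
    o=get_obs(); d=o["position"][:2]-[.5913,.0043]; print("xl",round(d@[.974,-.2267],4),"yl",round(d@[.2267,.974],4))
E
python3 -c "
from h import *
st(); ml()
c=camera('side'); cv2.imwrite('pics/s2.png',c['color'][130:330,230:470,::-1].repeat(2,0).repeat(2,1))"
```

```text
t 19.35 p [ 0.7363 -0.0307  0.153 ] yang -13.1 zdir [-0.006 -0.    -1.   ] f [ 0.1 -0.1  0.7] w -0.001 gf 0.0 q [ 0.39  0.72 -0.71  1.15  0.45  1.43 -0.49]
xl 0.1492 yl -0.0012
```

View pics/s2.png

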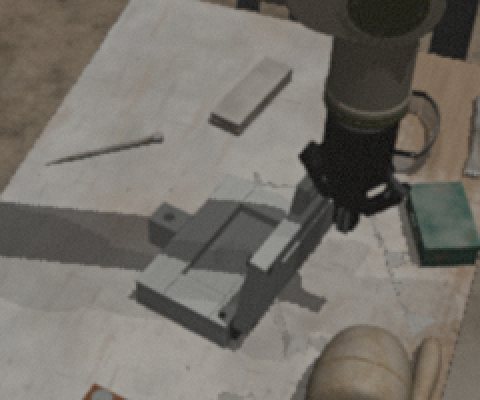

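The picture shows the gripper behind the lid at about (345,200), with the lug at (315,200) and the stone flat at (250,95). I'll pull the lid forward now.

Request:
move_arm(plan=[{"delta_pos": [0,-0.015,0],"turn": [0,0,0],"fingers": 1},{"delta_pos": [0,-0.03,0],"turn": [0,0,0],"fingers": 1},{"delta_pos": [0,-0.045,0],"turn": [0,0,0],"fingers": 1},{"delta_pos": [0,-0.06,0],"turn": [0,0,0],"fingers": 1},{"delta_pos": [0,-0.075,0],"turn": [0,0,0],"fingers": 1},{"delta_pos": [0,-0.09,0],"turn": [0,0,0],"fingers": 1},{"delta_pos": [0,-0.105,0],"turn": [0,0,0],"fingers": 1},{"delta_pos": [0,-0.12,0],"turn": [0,0,0],"fingers": 1},{"delta_pos": [0,-0.135,0],"turn": [0,0,0],"fingers": 1},{"delta_pos": [0,-0.15,0],"turn": [0,0,0],"fingers": 1}])

```text
clock: 20.65
position: [0.5932, 0.0043, 0.1596]
ee_rot: [0.783, 0.622, 0.002, 0.002]
ft_force: [0.6, 0.3, -0.1]
grip_width: -0.001
grasp_force: 0.3
```

```bash
python3 -c "
from h import *
st(); ml()"
```

```text
t 20.65 p [0.5932 0.0043 0.1596] yang -13.1 zdir [ 0.004 -0.001 -1.   ] f [ 0.6  0.3 -0.1] w -0.001 gf 0.3 q [ 0.56  0.41 -0.82  1.59  0.31  1.27 -0.53]
xl 0.0018 yl 0.0005
```

```bash
python3 -c "
from h import *
delta(.5478,-.2868,.15,76.9)"
```

```text
dpos [-0.2939, 0.0217, 0.0096] turn [0.004, 0.003, -1.571]
```

Request:
move_arm(plan=[{"delta_pos": [0,0,-0.05],"turn": [0,0,0],"fingers": 0.5},{"delta_pos": [-0.03,0.0,-0.06],"turn": [0,0,-0.17],"fingers": 0},{"delta_pos": [-0.07,0.005,-0.06],"turn": [0,0,-0.35],"fingers": 0},{"delta_pos": [-0.11,0.01,-0.06],"turn": [0,0,-0.53],"fingers": 0},{"delta_pos": [-0.15,0.01,-0.06],"turn": [0,0,-0.71],"fingers": 0},{"delta_pos": [-0.19,0.015,-0.06],"turn": [0,0,-0.89],"fingers": 0},{"delta_pos": [-0.23,0.02,-0.05],"turn": [0,0,-1.07],"fingers": 0},{"delta_pos": [-0.27,0.02,-0.03],"turn": [0,0,-1.25],"fingers": 0},{"delta_pos": [-0.294,0.022,0.0],"turn": [0.0,0,-1.43],"fingers": 0},{"delta_pos": [-0.294,0.022,0.01],"turn": [0.004,0.003,-1.571],"fingers": 0},{"delta_pos": [-0.294,0.022,0.01],"turn": [0.004,0.003,-1.571],"fingers": 0},{"delta_pos": [-0.294,0.022,0.01],"turn": [0.004,0.003,-1.571],"fingers": 0}])

```text
clock: 22.15
position: [0.5479, -0.2873, 0.1487]
ee_rot: [0.115, 0.993, -0.001, -0.001]
ft_force: [0.3, 1.0, 0.1]
grip_width: 0.994
grasp_force: 0.0
```

```bash
cat > lid.py <<'E'
from h import *
def lid(o,c):
    P=world(o,c).reshape(-1,3); d=P[:,:2]-[.5913,.0043]; xl=d@[.974,-.2267]; yl=d@[.2267,.974]
    m=(abs(yl)<.1)&(xl>-.055)&(xl<.06)&(P[:,2]>.03)&(P[:,2]<.2)
    k=np.polyfit(xl[m],P[m,2],1); print("plate",m.sum(),"slope(angle)",k[0].round(4),"z at xl0",k[1].round(4), "pct", np.percentile(P[m,2],[2,50,98]).round(4))
    m=(abs(yl)<.018)&(xl>-.106)&(xl<-.07)&(P[:,2]>.03); print("lug z",m.sum(),np.median(P[m,2]).round(4))
E
python3 - <<'E'
from lid import *
st(); o,c=snap("side"); lid(o,c); o,c=snap("scene"); lid(o,c)
o,c=snap("wrist"); P=world(o,c).reshape(-1,3); m=(np.hypot(P[:,0]-.548,P[:,1]+.287)<.03)&(P[:,2]>.086)&(P[:,2]<.1); q=P[m]
print(len(q),np.median(q[:,2]),cv2.minEnclosingCircle((q[:,:2]*1000).astype(np.float32)),cv2.minAreaRect((q[:,:2]*1000).astype(np.float32)))
cv2.imwrite("pics/w5.png",c["color"][...,::-1]); delta(*np.median(q[:,:2],0),.038,76.9)
E
```

```text
t 22.15 p [ 0.5479 -0.2873  0.1487] yang 76.8 zdir [-0.002 -0.001 -1.   ] f [0.3 1.  0.1] w 0.994 gf 0.0 q [ 1.12  0.54 -0.97  1.52  0.46  1.32  1.44]
plate 3393 slope(angle) -0.3742 z at xl0 0.1042 pct [0.0441 0.1042 0.1295]
lug z 159 0.0474
plate 3352 slope(angle) 0.0078 z at xl0 0.0863 pct [0.0334 0.0979 0.1209]
lug z 335 0.0459
1368 0.09262253589968292 ((547.1317138671875, -286.5870056152344), 12.248061180114746) ((546.7843017578125, -286.6143798828125), (23.384944915771484, 23.731752395629883), 34.26363754272461)
dpos [0.0013, 0.0008, 0.1099] turn [-0.002, -0.003, -0.001]
```

Request:
move_arm(plan=[{"delta_pos": [0.001,0.001,0.05],"turn": [0,0,0],"fingers": 0},{"delta_pos": [0.001,0.001,0.09],"turn": [0,0,0],"fingers": 0},{"delta_pos": [0.001,0.001,0.107],"turn": [0,0,0],"fingers": 0},{"delta_pos": [0.001,0.001,0.11],"turn": [0,0,0],"fingers": 0},{"delta_pos": [0.001,0.001,0.11],"turn": [0,0,0],"fingers": 1},{"delta_pos": [0.001,0.001,0.11],"turn": [0,0,0],"fingers": 1},{"delta_pos": [0.001,0.001,0.11],"turn": [0,0,0],"fingers": 1},{"delta_pos": [0.001,0.001,0.11],"turn": [0,0,0],"fingers": 1},{"delta_pos": [0.001,0.001,0.11],"turn": [0,0,0],"fingers": 1},{"delta_pos": [0.001,0.001,0.11],"turn": [0,0,0],"fingers": 1}], force=80)

```text
clock: 23.55
position: [0.5465, -0.2866, 0.0382]
ee_rot: [0.114, 0.993, -0.0, -0.001]
ft_force: [-1.6, -0.0, 9.0]
grip_width: 0.261
grasp_force: 85.8
```

Run:
```python
from lid import *
o=st(); o,c=snap("side"); lid(o,c); delta(.5046,.0245,.13,76.9)
```

```text
t 23.55 p [ 0.5465 -0.2866  0.0382] yang 76.9 zdir [-0.002 -0.001 -1.   ] f [-1.6 -0.   9. ] w 0.261 gf 85.8 q [ 1.08  0.65 -0.91  1.63  0.55  1.14  1.38]
plate 2860 slope(angle) -0.0267 z at xl0 0.0698 pct [0.0638 0.0697 0.0757]
lug z 152 0.062
dpos [0.1116, 0.2934, -0.092] turn [-0.001, -0.002, -0.0]
```

Request:
move_arm(plan=[{"delta_pos": [0,0,-0.03],"turn": [0,0,0],"fingers": 1},{"delta_pos": [0,0,-0.07],"turn": [0,0,0],"fingers": 1},{"delta_pos": [0.02,0.04,-0.092],"turn": [0,0,0],"fingers": 1},{"delta_pos": [0.04,0.09,-0.092],"turn": [0,0,0],"fingers": 1},{"delta_pos": [0.07,0.14,-0.092],"turn": [0,0,0],"fingers": 1},{"delta_pos": [0.095,0.19,-0.092],"turn": [0,0,0],"fingers": 1},{"delta_pos": [0.1116,0.2234,-0.092],"turn": [0,0,0],"fingers": 1},{"delta_pos": [0.1116,0.2234,-0.092],"turn": [0,0,0],"fingers": 1},{"delta_pos": [0.1116,0.2234,-0.092],"turn": [0,0,0],"fingers": 1}])

```text
clock: 24.72
position: [0.488, -0.0444, 0.129]
ee_rot: [0.114, 0.993, -0.0, -0.002]
ft_force: [0.1, -0.6, -1.0]
grip_width: 0.263
grasp_force: 85.8
```

Run:
```python
from lid import *
st(); o,c=snap("wrist"); cv2.imwrite("pics/w6.png",c["color"][...,::-1]); 
import pickle; pickle.dump((o,c),open("w6.pkl","wb")); W=world(o,c)
R=Ro.from_quat(o["ee_rot"]).as_matrix();T=np.array(c["tool_from_camera"])
p=np.linalg.inv(T)@np.r_[R.T@(np.array([.5046,.0245,.064])-o["position"]),1]; print("expected hole px",c["cx"]+c["fx"]*p[0]/p[2],c["cy"]+c["fy"]*p[1]/p[2])
lid(o,c)
```

```text
t 24.73 p [ 0.488  -0.0444  0.129 ] yang 76.9 zdir [-0.004 -0.    -1.   ] f [ 0.1 -0.6 -1. ] w 0.263 gf 85.8 q [ 1.03  0.29 -1.16  1.87  0.29  1.17  1.12]
expected hole px 439.117382361308 252.8463314601706
plate 15059 slope(angle) -0.0122 z at xl0 0.0705 pct [0.0683 0.0706 0.0738]
lug z 4998 0.0639
```

View pics/w6.png

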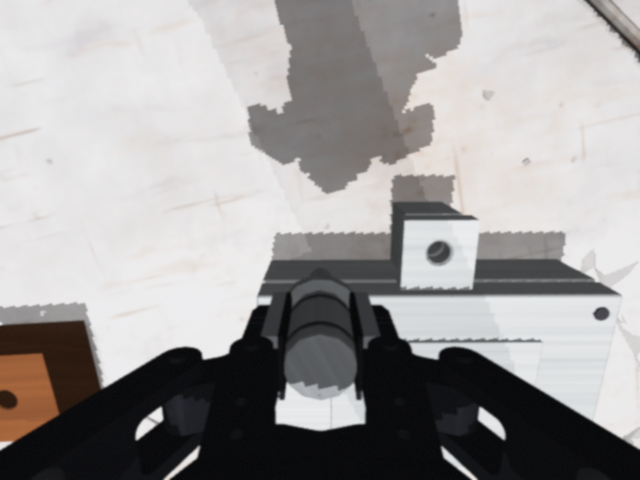

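The picture shows the pin in the jaws with its tip near (320,272), and the lid down with the lug hole at (439,251). That is within 2 px of where I expected it.

Run:
```python
from lid import *
import pickle; o,c=pickle.load(open("w6.pkl","rb"))
g=cv2.cvtColor(c["color"],cv2.COLOR_RGB2GRAY)
for th in(110,150,180):
    uv,a=dark(c,439,251,17,th); print(uv,a,ray(o,c,uv,.064))
m=(g[234:268,422:456]<170).astype(np.uint8); cs,_=cv2.findContours(m,cv2.RETR_EXTERNAL,cv2.CHAIN_APPROX_NONE); k=max(cs,key=cv2.contourArea)
e=cv2.fitEllipse(k); print(e); h=ray(o,c,np.array(e[0])+[422,234],.064); print("hole",h)
# pin tip: dark vs background edges at rows just below tip
for v in (270,273,276,280,285): 
    r=g[v,280:360]; d=np.where(r<110)[0]+280; print(v,d.min() if len(d) else None,d.max() if len(d) else None)
print(c["cx"],c["cy"])
delta(h[0],h[1],.129,76.9,o)
```

```text
[438.43051771 251.79836512] 367 [0.50385856 0.02419835 0.064     ]
[438.49006623 252.24282561] 453 [0.50414149 0.02419155 0.064     ]
[438.91896869 252.51197053] 543 [0.50436613 0.02441576 0.064     ]
((16.734237670898438, 18.489688873291016), (23.40675926208496, 25.548595428466797), 67.26189422607422)
hole [0.50432731 0.02431046 0.064     ]
270 280 359
273 280 359
276 280 359
280 280 359
285 280 359
320.02725321619204 243.47399305263602
dpos [-0.0003, 0.0706, -0.0001] turn [-0.001, -0.004, -0.001]
```

Request:
move_arm(plan=[{"delta_pos": [0,0.03,0],"turn": [-0.001,-0.003,0],"fingers": 1},{"delta_pos": [0,0.06,0],"turn": [-0.001,-0.003,0],"fingers": 1},{"delta_pos": [0,0.0706,0],"turn": [-0.001,-0.003,0],"fingers": 1},{"delta_pos": [0,0.0706,0.015],"turn": [-0.001,-0.003,0],"fingers": 1},{"delta_pos": [0,0.0706,0.027],"turn": [-0.001,-0.003,0],"fingers": 1},{"delta_pos": [0,0.0706,0.027],"turn": [-0.001,-0.003,0],"fingers": 1},{"delta_pos": [0,0.0706,0.027],"turn": [-0.001,-0.003,0],"fingers": 1}])

```text
clock: 25.65
position: [0.5038, 0.0248, 0.1019]
ee_rot: [0.114, 0.993, 0.0, -0.001]
ft_force: [-0.3, 0.4, -1.1]
grip_width: 0.265
grasp_force: 86.0
```

Run:
```python
from lid import *
o=st(); delta(.5043,.0243,.085,76.9)
o,c=snap("wrist"); g=c["color"]; cv2.imwrite("pics/w7.png",cv2.resize(g[190:340,230:410,::-1],None,fx=4,fy=4,interpolation=cv2.INTER_CUBIC))
```

```text
t 25.65 p [0.5038 0.0248 0.1019] yang 76.9 zdir [-0.001  0.001 -1.   ] f [-0.3  0.4 -1.1] w 0.265 gf 86.0 q [ 0.84  0.37 -1.13  1.87  0.37  1.14  0.92]
dpos [-0.0006, -0.0004, 0.0169] turn [0.0, -0.002, -0.001]
```

View pics/w7.png

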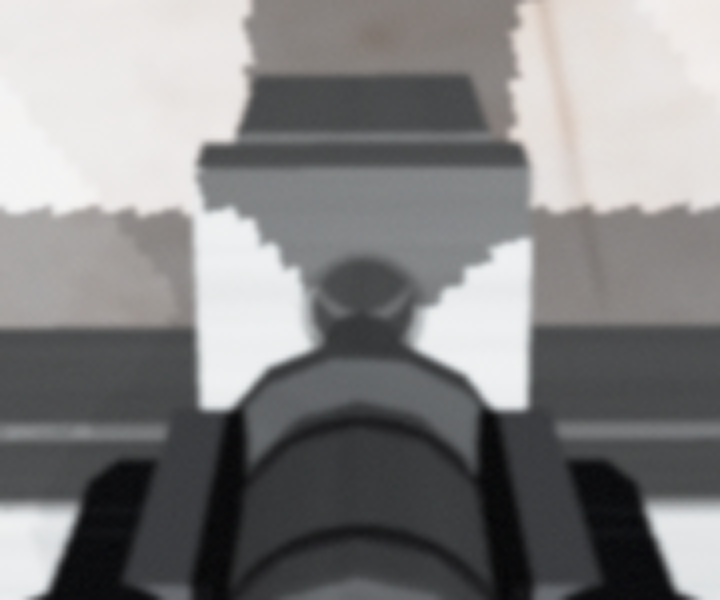

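The crop shows the pin's tip entering the hole's outline at about (362,315), laterally centred on the hole at about (365,305). I'll lower it gently.

Request:
move_arm(plan=[{"delta_pos": [-0.0005,-0.0003,0.004],"turn": [0,-0.001,0],"fingers": 1},{"delta_pos": [-0.0005,-0.0003,0.008],"turn": [0,-0.001,0],"fingers": 1},{"delta_pos": [-0.0005,-0.0003,0.011],"turn": [0,-0.001,0],"fingers": 1},{"delta_pos": [-0.0005,-0.0003,0.014],"turn": [0,-0.001,0],"fingers": 1},{"delta_pos": [-0.0005,-0.0003,0.014],"turn": [0,-0.001,0],"fingers": 1}])

```text
clock: 26.32
position: [0.504, 0.0249, 0.0877]
ee_rot: [0.114, 0.993, 0.0, -0.0]
ft_force: [0.3, 0.1, -1.4]
grip_width: 0.261
grasp_force: 86.0
```

Request:
move_arm(plan=[{"delta_pos": [-0.0002,-0.0004,0.004],"turn": [0,0,0],"fingers": 1},{"delta_pos": [-0.0002,-0.0004,0.008],"turn": [0,0,0],"fingers": 1},{"delta_pos": [-0.0002,-0.0004,0.012],"turn": [0,0,0],"fingers": 1},{"delta_pos": [-0.0002,-0.0004,0.015],"turn": [0,0,0],"fingers": 1},{"delta_pos": [-0.0002,-0.0004,0.018],"turn": [0,0,0],"fingers": 1},{"delta_pos": [-0.0002,-0.0004,0.018],"turn": [0,0,0],"fingers": 1}])

```text
clock: 27.08
position: [0.5041, 0.0245, 0.0697]
ee_rot: [0.114, 0.993, 0.0, -0.0]
ft_force: [0.7, 0.8, 0.1]
grip_width: 0.26
grasp_force: 86.0
```

Tip at z≈0.040, inside the lower hole and running free.

Request:
move_arm(plan=[{"delta_pos": [0,0,0.004],"turn": [0,0,0],"fingers": 1},{"delta_pos": [0,0,0.008],"turn": [0,0,0],"fingers": 1},{"delta_pos": [0,0,0.012],"turn": [0,0,0],"fingers": 1},{"delta_pos": [0,0,0.015],"turn": [0,0,0],"fingers": 1},{"delta_pos": [0,0,0.017],"turn": [0,0,0],"fingers": 1},{"delta_pos": [0,0,0.017],"turn": [0,0,0],"fingers": 1}])

```text
clock: 27.82
position: [0.5042, 0.0245, 0.0528]
ee_rot: [0.114, 0.993, 0.0, -0.0]
ft_force: [0.0, -0.6, -1.5]
grip_width: 0.261
grasp_force: 86.0
```

Request:
move_arm(plan=[{"delta_pos": [0,0,0.001],"turn": [0,0,0],"fingers": 1},{"delta_pos": [0,0,0.002],"turn": [0,0,0],"fingers": 1},{"delta_pos": [0,0,0.003],"turn": [0,0,0],"fingers": 1},{"delta_pos": [0,0,0.004],"turn": [0,0,0],"fingers": 1},{"delta_pos": [0,0,0.005],"turn": [0,0,0],"fingers": 1},{"delta_pos": [0,0,0.005],"turn": [0,0,0],"fingers": 1}])

```text
clock: 28.58
position: [0.5042, 0.0245, 0.0479]
ee_rot: [0.114, 0.993, 0.0, -0.0]
ft_force: [-1.1, -0.7, 2.0]
grip_width: 0.262
grasp_force: 86.6
```

Request:
move_arm(plan=[{"delta_pos": [0,0,0.0005],"turn": [0,0,0],"fingers": 1},{"delta_pos": [0,0,0.001],"turn": [0,0,0],"fingers": 1},{"delta_pos": [0,0,0.0015],"turn": [0,0,0],"fingers": 1},{"delta_pos": [0,0,0.0015],"turn": [0,0,0],"fingers": 1}])

```text
clock: 29.08
position: [0.5042, 0.0245, 0.0471]
ee_rot: [0.114, 0.993, -0.0, -0.0]
ft_force: [-8.0, -0.7, 14.4]
grip_width: 0.262
grasp_force: 89.2
```

Run:
```python
from lid import *
st(); o,c=snap("scene"); lid(o,c)
```

```text
t 29.07 p [0.5042 0.0245 0.0471] yang 76.9 zdir [-0.001 -0.    -1.   ] f [-8.  -0.7 14.4] w 0.262 gf 89.2 q [ 0.78  0.45 -1.07  1.91  0.45  1.05  0.86]
plate 1915 slope(angle) -0.0031 z at xl0 0.0676 pct [0.0637 0.0675 0.0718]
lug z 611 0.1187
```

Request:
move_arm(plan=[{"delta_pos": [0.0003,0,0.0003],"turn": [0,0,0],"fingers": 1},{"delta_pos": [0.0003,0,0.0005],"turn": [0,0,0],"fingers": 1},{"delta_pos": [0.0003,0,0.0005],"turn": [0,0,0],"fingers": 1},{"delta_pos": [0.0003,0,0.0005],"turn": [0,0,0],"fingers": 1}])

```text
clock: 29.62
position: [0.5042, 0.0245, 0.047]
ee_rot: [0.114, 0.993, -0.0, 0.0]
ft_force: [-9.8, -1.1, 20.1]
grip_width: 0.26
grasp_force: 90.1
```

Run:
```python
from lid import *
st(); o,c=snap("wrist"); lid(o,c); o,c=snap("side"); lid(o,c)
W=world(o,c); q=W[(abs(W[...,0]-.52)<.1)&(abs(W[...,1]-.315)<.1)&(W[...,2]>.018)&(W[...,2]<.03)]
print("stone",cv2.minAreaRect((q[:,:2]*1000).astype(np.float32)))
```

```text
t 29.62 p [0.5042 0.0245 0.047 ] yang 76.9 zdir [-0.    -0.001 -1.   ] f [-9.8 -1.1 20.1] w 0.26 gf 90.1 q [ 0.78  0.45 -1.07  1.91  0.45  1.05  0.86]
plate 3964 slope(angle) 0.0638 z at xl0 0.0708 pct [0.0667 0.0679 0.0712]
lug z 20873 0.1023
plate 2825 slope(angle) -0.0217 z at xl0 0.0685 pct [0.063  0.0681 0.0739]
lug z 445 0.1393
stone ((518.3424682617188, 315.3912048339844), (158.13442993164062, 52.37031555175781), 77.4945068359375)
```

```bash
python3 -c "
from h import *
print(hand_in())"
```

```text
the job is handed in; nothing more can be done
None
```

I stoned the front strip in one slow left-to-right stroke, laid the stone flat on the bench, folded the lid down, and handed the job in at about 30 s still gripping the pin and pressing down with about 20 N. The measurements put the mould fully shut, but no verdict came back and I did not re-check that the chisel, goggles and hammer stayed put.

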